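# Function check of a bench's mushroom stop button

### The arm

A 6-joint arm with a two-finger parallel gripper is mounted at the origin on the work surface. World frame = base frame: x ahead of the robot, y to its left, z up, the work surface at z = 0. Lengths are in m, angles in rad, forces in N, time in s.
With the tool pointing down it reaches from about 0.375 to 0.9 m from the base axis. Payload 3.1 kg.
Tool frame: the origin (TCP) lies on the centre line of the jaws, within the pads' length; the fingertips stand 8 mm ahead of it and the grasp point (between the pads) lies 11 mm behind it; z points along the fingers, y is the line along which they close (so a half turn about z gives the same grasp; the last joint's range is limited). The gripper opens to 85 mm and grips with 20 to 120 N. Pads are 22 mm wide; open, the fingers measure 114 mm over their backs; the gripper's body (76 mm by 85 mm) begins 54 mm behind the grasp point. The pads swing forward as they close: fully open they stand 13 mm farther back than shut.
Start: joints at [-1.315, 0.527, 1.433, -0, 1.181, -0.178], TCP at [0.263, -0.567, 0.239] pointing down, gripper open.
Joint ranges: [-3.08, 3.08], [-0.75, 2.2], [0.22, 2.44], [-1.43, 4.57], [0, 2.65], [-2.85, 2.85]. Speed limits (rad/s): [2.79, 2.79, 3.14, 3.14, 3.14, 3.14].

### API

Orientations are given as a unit quaternion [x, y, z, w].
In Python, from station import * gives the robot as it stands.
- The arm moves only by the tool play_rows, never from a script. Its argument "rows" is a list of rows, each a list of 3 entries, a list of its own where there are three numbers: the turn, a rotation vector about the tool's x, y, z in degrees, then the shift along the tool's x, y, z in mm, then the closure, from 0 (fully open) to 1 (shut). In form: [[[ax, ay, az], [dx, dy, dz], jaw], ...]. A call has 1 to 12 rows; each row shifts and turns the commanded pose from where the row before left it, along the tool's axes as they then stand; what a row does not reach is not made up. A row lasts 1/12 s, in which the tool goes at most 41.7 mm and 7.16 degrees, less where a joint would pass 70% of its speed; a pose out of reach is approached as far as the arm can. A call with a gripper value outside its range is refused whole. The fingers move at their own pace and stop on an object; "grip_force" is the grip in N (left out, the last holds). Time passes only in rows, so rows that do not move let the fingers close. It gives the time, the measured TCP pose, the force, the opening and the grip force at its end, in the units of the state.
- sense(): the state, without advancing time (a new reading comes with each control period).
- snapshot(name): name is "scene" or "side" or "wrist"; returns (picture, depth): 400x640x3 uint8, red, green, blue; 400x640 float32, m along the optical axis (not along the pixel's ray), 0 where there is no reading.
- get_calibration(name): a dict with "vfov" (degrees; the focal length in pixels is half the picture's height over the tangent of half this angle, whatever the lens; pixels are square), "cx", "cy" (the principal point, pixels), "xyz" and "attitude" of the camera in the world. Camera axes: x right, y down, z forward; pixel columns grow to the right and rows downward; lengths in m; the calibration is good to about 2 mm. A picture is of the moment at which its call begins: read the wrist's pose just before it. get_calibration takes no time and is no camera call; for the wrist camera it gives the pose at the moment of the call.
- sign_off(): hands the job in; it is judged then, once.
The state is a dict: "t": time; "q": joint angles; "qd": joint speeds; "tau": joint torques, N m; "tcp_pos": TCP position; "tool_rot": TCP orientation; "force": force on the tool from outside, world axes, zero at the start; "ft_torque": the same for the moment, N m; "finger_gap": opening from 0.0 (shut) to 1.0 (fully open); "gripper_force": force on a finger pad.
Only numpy, scipy, OpenCV 4.12 (cv2) and the standard library are available. Lean on these libraries where they do the work, as an engineer would, in place of code of your own. Each camera call takes 0.05 s, during which the arm holds its last target. There are 200 camera calls.

### The job

Check the test bench's stop, the black mushroom button with two wings: press it in until it latches and take the finger off so that it stays in by itself, then push one of its wings round clockwise (seen from above) until the latch lets go, and move clear so that it is fully up and turned back again. Do it with the fingertips only: do not grip the button or its wings. Leave the plain round button on the other, like box unpressed, and everything else on the bench where it is.

Things in the scene. Friction and masses are not known exactly. Their poses are not given: they have to be found in the camera images.
- stop_pod: Grey control box with an aluminium lid, 90 x 90 x 60 mm, fixed to the bench, carrying the winged mushroom stop. Origin under its centre, on the bench; z up; its yaw varies. It may stand on the left or the right of the other, like box.
- stop (a joint): How far the stop is pressed in, m: 0 fully up; it moves straight down. It latches when pressed past about 0.0085 (mechanical end 0.0105), and then rests at about 0.008 by itself. Pressing takes about 3.5 N at first, rising to about 7 N just before it latches; press on to the mechanical end. When the latch lets go, a spring drives it back up to 0.
- stop_twist (a joint): Turn of the stop's head about its vertical axis, rad: 0 at rest, growing clockwise seen from above, end at 1.0. The latch lets go at about 0.6. It takes 0.03 rising to 0.06 N m; a spring turns the head back to 0 when it is let go (also when still latched). It does not turn the other way.
- stop_top (a point): Top centre of the stop's domed black head, on its axis, 106 mm above the bench when up; it moves with the head. Its x axis points along the wings (towards wing_a). The head is 52 mm across with a 14 mm high rim whose underside is 26 mm below this point; between head and lid is only a 20 mm stem, with 20 mm clear height when up.
- wing_a (a point): Middle of one wing of the stop's head: 38 mm from the axis and 16 mm below stop_top; moves with the head. A wing is a straight upright lug that reaches radially from the head out to 50 mm from the axis, 12 mm thick, its top 8 mm below stop_top and its underside 24 mm below stop_top (22 mm above the box lid when up, about 14 mm when latched).
- wing_b (a point): The same point of the other wing, diametrically opposite.
- run_top (a point): Top centre of the plain round push button (48 mm across, no wings, black) on the other box of the same size and look; 97 mm above the bench. Not to be pressed.
- run (a joint): How far that plain button is pressed, m: 0 up, 0.008 fully down; it springs back. Not to be pressed.
- multimeter: Black hand multimeter lying face up, 150 x 75 x 40 mm, origin under its centre. Bystander.
- gauge: White hand-held readout lying flat, 110 x 70 x 25 mm, origin under its centre. Bystander.
- test_block: Dark steel test block, 70 x 28 x 16 mm, origin under its centre. Bystander.
- screwdriver: Screwdriver lying on the bench, 190 mm long. Bystander.
- vial: Small jar, 30 mm across, 50 mm tall, upright, often standing between the two control boxes; origin under its centre. Bystander.
- cleaner: White bottle, 48 mm across, 110 mm tall, upright; origin under its centre. Bystander.
- tape: Roll of tape lying flat, 72 mm across, 19 mm high; origin under its centre. Bystander.
Things that resemble listed ones, but are neither listed nor needed, are in the scene too. Leave any purple look-alike of the part that bears run_top alone.

How it is judged:
On the way, in this order (a step that is already met when the one before it is completed fails the run):
1. the stop is pressed in by the fingers (value of joint stop above 0.007 m and contact force between the fingers and stop_twist above 1 N), for 0.02 s.
2. the stop stays latched in with the robot not touching it (value of joint stop above 0.0065 m and contact force between each of the fingers, the arm and stop_twist below 0.3 N), for 0.2 s.
3. the head is turned clockwise far enough to free the latch (value of joint stop_twist above 0.5 rad), for 0.02 s.
At the end, for the whole second after the job is handed in: The stop is fully up again (pressed in less than 1.5 mm) and its head turned back to rest (within 0.08 rad); the plain button is up and every bystander is within 15 mm of where it began (value of joint stop below 0.0015 m and value of joint stop_twist below 0.08 rad and value of joint run below 0.003 m and not (distance of multimeter from where it was at the start of the episode above 0.015 m) and not (distance of gauge from where it was at the start of the episode above 0.015 m) and not (distance of test_block from where it was at the start of the episode above 0.015 m) and not (distance of screwdriver from where it was at the start of the episode above 0.015 m) and not (distance of vial from where it was at the start of the episode above 0.015 m) and not (distance of cleaner from where it was at the start of the episode above 0.015 m) and not (distance of tape from where it was at the start of the episode above 0.015 m)); the robot touches nothing.
It fails at once if the stop's wing or head is gripped between the fingers (both opposite sides squeezed with over 1.5 N) ((contact force between the fingers and stop_twist_c3 above 1.5 N and contact force between the fingers and stop_twist_c4 above 1.5 N) or (contact force between the fingers and stop_twist_c6 above 1.5 N and contact force between the fingers and stop_twist_c7 above 1.5 N) or (contact force between the fingers and stop_twist_c1 above 1.5 N and contact force between the fingers and stop_twist_c2 above 1.5 N)).
It fails at once if the plain round button is pressed (over 4 mm) (value of joint run above 0.004 m).
It fails at once if a bystander is pushed, lifted or carried (over 15 mm) (distance of any of multimeter, gauge, test_block, screwdriver, vial, cleaner, tape from where it was at the start of the episode above 0.015 m).
It also fails if it takes over 51 s, if anything falls off the work surface, if the arm or the gripper's body presses on something with over 40 N, if the wrist force passes 120 N, or if a joint passes its speed limit or range.

## Working session

There is one attempt and no reset: what is moved stays moved. The work goes in short steps, Python scripts to look and compute and a tool call to move; the robot and the scene stay as the last step left them, time stands still between calls to the robot, and variables do not carry over. Pictures are saved under pics/ and viewed, at most 10 in all, crops included, and the job is handed in when it is done.

Besides the shell and the picture viewer there is one more tool, called as name(argument=value, ...), one argument or row to a line, values as JSON. play_rows: Moves the arm, as the interface text tells. Its arguments: {"type":"object","properties":{"rows":{"type":"array","items":{"type":"array"}},"grip_force":{"type":"number"}},"required":["rows"]}

```bash
mkdir -p pics; ls
cat > h.py <<'E'
from station import *
import numpy as np, cv2
from scipy.spatial.transform import Rotation as R
def cam(n):
    c=get_calibration(n); f=200/np.tan(np.radians(c["vfov"])/2); return c,f
def rot(a):
    a=np.array(a,float)
    return a if a.shape==(3,3) else R.from_quat(a).as_matrix()
def onplane(c,f,u,v,z):
    d=rot(c["attitude"])@np.array([(u-c["cx"])/f,(v-c["cy"])/f,1]); p=np.array(c["xyz"])
    return p+d*(z-p[2])/d[2]
def cloud(c,f,D):
    v,u=np.mgrid[:400,:640]
    P=np.stack([(u-c["cx"])/f*D,(v-c["cy"])/f*D,D],-1)
    return P@rot(c["attitude"]).T+np.array(c["xyz"])
E
python3 - <<'E'
from h import *
for n in ("scene","side"):
    c,f=cam(n); im,D=snapshot(n); print(n,c,f)
    cv2.imwrite(f"pics/{n}0.png",im[:,:,::-1]); np.savez(f"{n}0.npz",im=im,D=D)
s=sense(); print(s)
E
```

```text
pics
scene {'vfov': 43.88452494501356, 'cx': 322.0289941769168, 'cy': 187.40292738323808, 'xyz': array([ 1.50278999, -0.04399831,  1.2655712 ]), 'attitude': array([ 0.67531177,  0.65873699, -0.2262849 , -0.24251751])} 496.4571615547446
side {'vfov': 44.79599055958518, 'cx': 315.914789191563, 'cy': 195.45511646298954, 'xyz': array([-0.13328915,  0.72629224,  0.8611948 ]), 'attitude': array([-0.31884847,  0.83884639, -0.40831711,  0.16718113])} 485.2845649484925
{'t': 0.1, 'q': array([-1.31552370e+00,  5.28392181e-01,  1.43377723e+00, -6.14582779e-06,
        1.18142198e+00, -1.78504497e-01]), 'qd': array([-0.00032589, -0.00048054, -0.00396562,  0.00135934, -0.00234823,
        0.00169821]), 'tau': array([-5.51625783e-05, -4.43304420e+01, -1.78586322e+01, -3.02811450e-04,
        3.94607559e-03,  9.82345682e-06]), 'tcp_pos': array([ 0.26254765, -0.56647955,  0.23841884]), 'tool_rot': array([ 9.76570993e-01,  2.15193161e-01, -4.11899475e-05, -9.98520877e-04]), 'force': array([-0.41544252,  0.28459992,  0.04560527]), 'ft_torque': array([0.02979937, 0.01628736, 0.03350023]), 'gripper_force': 0.0, 'finger_gap': 0.9974729312586499}
```

View pics/scene0.png

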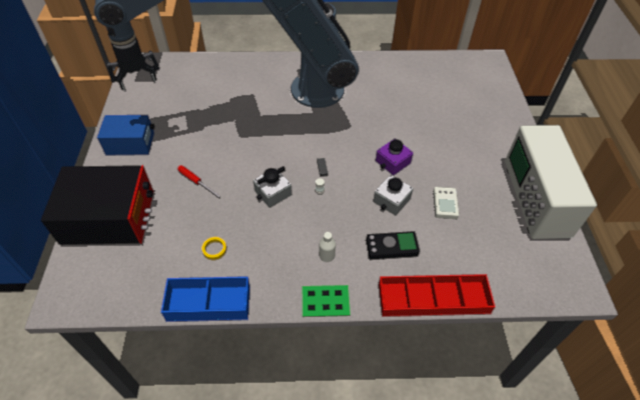

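View pics/side0.png

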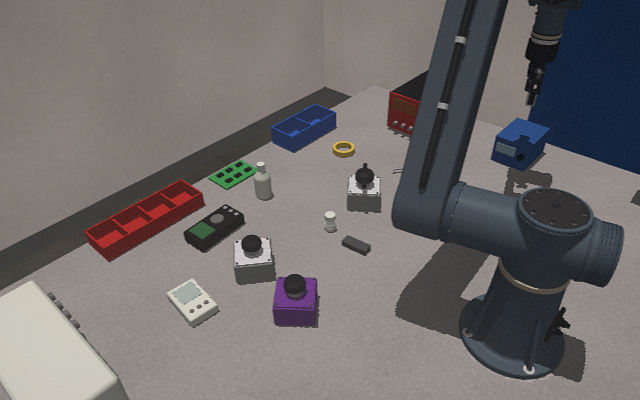

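The winged stop is on the left box in the scene view, with its head at about (271,177) and wing tips at about (258,183) and (285,170). The plain button is at (395,185), the purple look-alike at (395,150), and the vial at (320,186). Next I'll measure the stop from depth.

Run:
```python
from h import *
for n,(u0,u1,v0,v1) in (("scene",(245,300,155,215)),("side",(340,390,155,220))):
    d=np.load(n+"0.npz"); c,f=cam(n); P=cloud(c,f,d["D"]); im=d["im"].astype(int)
    print(n, onplane(c,f,*((271,172) if n=="scene" else (365,170)),.106))
    m=np.zeros((400,640),bool); m[v0:v1,u0:u1]=1
    m&=(im.max(2)<75)&(P[...,2]>.070)&(P[...,2]<.12)
    p=P[m]; print(m.sum(), p.min(0),p.max(0))
    t=p[p[:,2]>.1]; print("top",len(t),t.mean(0))
    r=cv2.minAreaRect((p[:,:2]*1000).astype(np.float32)); print(r)
    q=p[(p[:,2]>.075)&(p[:,2]<.1)]; 
    o=t.mean(0)[:2]; w=q[np.linalg.norm(q[:,:2]-o,axis=1)>.032]; print(np.round(w,3).tolist())
```

```text
scene [ 0.5099867 -0.1548697  0.106    ]
264 [ 0.48328891 -0.19500027  0.07856705] [ 0.54548376 -0.11616097  0.11254444]
top 118 [ 0.51276033 -0.15439433  0.10405722]
((513.9180908203125, -154.98497009277344), (52.32630157470703, 85.60092163085938), 8.211077690124512)
[[0.485, -0.122, 0.1], [0.485, -0.119, 0.1], [0.489, -0.131, 0.1], [0.488, -0.128, 0.099], [0.485, -0.125, 0.095], [0.486, -0.119, 0.096], [0.483, -0.116, 0.093], [0.487, -0.132, 0.093], [0.49, -0.128, 0.096], [0.487, -0.122, 0.093], [0.492, -0.119, 0.099], [0.486, -0.116, 0.091], [0.494, -0.128, 0.097], [0.492, -0.125, 0.094], [0.493, -0.122, 0.095], [0.488, -0.119, 0.089], [0.489, -0.116, 0.09], [0.495, -0.125, 0.093], [0.491, -0.122, 0.088], [0.49, -0.119, 0.086], [0.497, -0.125, 0.09], [0.528, -0.189, 0.095], [0.527, -0.186, 0.093], [0.532, -0.182, 0.099], [0.535, -0.191, 0.099], [0.536, -0.188, 0.1], [0.532, -0.185, 0.095], [0.536, -0.194, 0.095], [0.537, -0.191, 0.096], [0.538, -0.188, 0.097], [0.532, -0.186, 0.09], [0.533, -0.182, 0.092], [0.534, -0.179, 0.092], [0.534, -0.195, 0.088], [0.542, -0.191, 0.097], [0.
[... 537 characters left out ...]
-0.188, 0.099], [0.53, -0.187, 0.097], [0.531, -0.179, 0.097], [0.526, -0.182, 0.098], [0.488, -0.124, 0.1], [0.486, -0.12, 0.1], [0.485, -0.115, 0.099], [0.483, -0.117, 0.099], [0.483, -0.121, 0.098], [0.48, -0.121, 0.099], [0.484, -0.114, 0.097], [0.482, -0.116, 0.097], [0.481, -0.118, 0.097], [0.487, -0.114, 0.092], [0.484, -0.114, 0.094], [0.479, -0.111, 0.098], [0.478, -0.115, 0.096], [0.479, -0.12, 0.093], [0.486, -0.112, 0.091], [0.484, -0.115, 0.09], [0.482, -0.117, 0.09], [0.479, -0.117, 0.091], [0.475, -0.115, 0.095], [0.484, -0.114, 0.087], [0.482, -0.116, 0.087], [0.481, -0.119, 0.086], [0.476, -0.117, 0.089], [0.483, -0.114, 0.084], [0.476, -0.113, 0.089], [0.478, -0.12, 0.083]]
```

play_rows(
  rows=[
    [[0,0,0],[33,-22.5,0],1],
    [[0,0,0],[33,-22.5,0],1],
    [[0,0,0],[33,-22.5,0],1],
    [[0,0,0],[33,-22.5,0],1],
    [[0,0,0],[33,-22.5,0],1],
    [[0,0,0],[33,-22.5,0],1],
    [[0,0,0],[33,-22.5,0],1],
    [[0,0,0],[33,-22.5,0],1],
    [[0,0,0],[33,-22.5,0],1],
    [[0,0,0],[33,-22.5,0],1],
    [[0,0,0],[33,-22.5,0],1],
    [[0,0,0],[33,-22.5,0],1],
  ],
)

```text
t: 1.1
tcp_pos: [0.509, -0.1536, 0.2391]
tool_rot: [0.977, 0.215, -0.0, -0.0]
force: [1.4, -1.1, 0.5]
finger_gap: -0.003
gripper_force: 0.0
```

play_rows(
  rows=[
    [[0,0,-5.5],[0,0,0],1],
    [[0,0,-5.5],[0,0,0],1],
    [[0,0,0],[0,0,0],1],
    [[0,0,0],[0,0,0],1],
  ],
)

```text
t: 1.43
tcp_pos: [0.5084, -0.1553, 0.239]
tool_rot: [0.952, 0.307, -0.0, -0.0]
force: [-0.3, 1.0, 0.4]
finger_gap: -0.004
gripper_force: 0.0
```

Run:
```python
from h import *
s=sense(); print(s["tcp_pos"],rot(s["tool_rot"]).round(3),s["finger_gap"],s["q"].round(2))
c,f=cam("wrist"); im,D=snapshot("wrist"); print(c,f)
cv2.imwrite("pics/w1.png",im[:,:,::-1]); np.savez("w1.npz",im=im,D=D)
```

```text
[ 0.50837335 -0.15533354  0.23899701] [[ 0.812  0.584 -0.001]
 [ 0.584 -0.812  0.   ]
 [-0.    -0.001 -1.   ]] -0.004366164326284439 [-0.51  0.4   1.67 -0.    1.07  0.44]
{'vfov': 71.75557890627192, 'cx': 319.35625199377336, 'cy': 200.49819752408715, 'xyz': array([ 0.5665756 , -0.114786  ,  0.37314241]), 'attitude': array([ 0.88151828, -0.4509911 , -0.06445978,  0.12400601])} 276.51477060680855
```

View pics/w1.png

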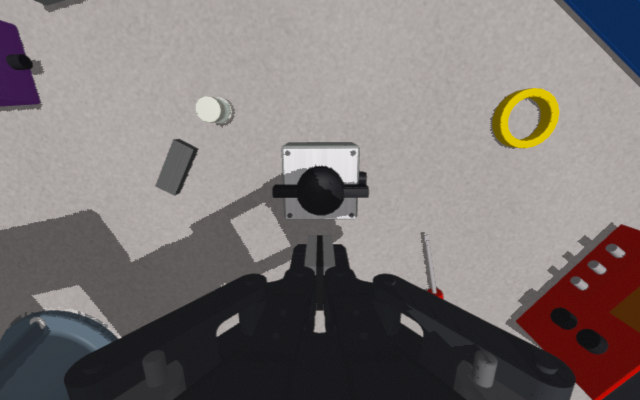

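The wrist view shows the head centred near (320,190) and the wings running horizontally from (274,191) to (369,191). The wings lie along the tool's y axis. The closed fingers are below, at about (320,240).

Run:
```python
from h import *
s=sense(); T=rot(s["tool_rot"]); t=s["tcp_pos"]; c,f=cam("wrist")
d=np.load("w1.npz"); P=cloud(c,f,d["D"]); im=d["im"].astype(int)
L=lambda p:((p-t)@T*1000).round(1)
for n,u,v,z in (("head",320,190,.095),("wing-",274,190,.098),("wing+",369,190,.098),("tape",525,118,.019)): 
    p=onplane(c,f,u,v,z); print(n,p.round(4),L(p))
m=np.zeros((400,640),bool); m[150:225,262:380]=1; m&=(im.max(2)<70)&(P[...,2]>.075)&(P[...,2]<.115)
p=P[m]; tp=p[p[:,2]>.1]; print(m.sum(),"top",L(tp.mean(0)),p[:,2].max())
l=L(p)
for sgn in (-1,1):
    w=l[(l[:,1]*sgn>32)]; print("wing",sgn,w.mean(0).round(1),w.min(0),w.max(0))
print("head rect",cv2.minAreaRect(l[:,:2].astype(np.float32)))
# finger tips
F=L(P[230:300,280:360].reshape(-1,3)); F=F[(F[:,2]>-60)&(F[:,2]<30)]
for z in range(-60,20,10):
    k=F[(F[:,2]>=z)&(F[:,2]<z+10)]
    if len(k): print(z,k.min(0),k.max(0))
```

```text
head [ 0.5108 -0.1556  0.095 ] [  2.2   1.4 144.1]
wing- [ 0.4838 -0.1169  0.098 ] [  2.8 -45.7 141.1]
wing+ [ 0.5407 -0.1958  0.098 ] [  3.   51.6 141. ]
tape [ 0.7163 -0.3173  0.019 ] [ 74.6 252.8 219.9]
2474 top [  1.1   1.9 135.8] 0.10750943591818501
wing -1 [  1.3 -40.  143. ] [ -5.1 -48.1 140. ] [  5.9 -32.4 152.7]
wing 1 [  2.1  41.  143.7] [ -4.8  32.2 139.2] [  6.3  50.4 156.6]
head rect ((0.6159281730651855, 1.3765945434570312), (93.3006820678711, 50.10825729370117), 65.10453796386719)
-60 [ 11.3 -12.1 -59.9] [ 18.5  13.7 -50.1]
-50 [  4.  -13.6 -50. ] [ 13.8  15.7 -40.1]
-40 [ -3.  -15.5 -40. ] [ 15.1  17.4 -30.1]
-30 [ -5.5 -12.5 -30. ] [ 12.5  14.5 -20.1]
-20 [  6.6 -12.6 -20. ] [ 12.4  14.6 -10.1]
-10 [  7.  -12.6 -10. ] [12.3 14.4 -0.1]
0 [  7.2 -10.5  -0. ] [12.4 12.5  6.1]
```

play_rows(
  rows=[
    [[0,0,0],[1.5,1.5,30],1],
    [[0,0,0],[0,0,30],1],
    [[0,0,0],[0,0,30],1],
    [[0,0,0],[0,0,20],1],
    [[0,0,0],[0,0,4],1],
    [[0,0,0],[0,0,4],1],
    [[0,0,0],[0,0,0],1],
  ],
)

```text
t: 2.07
tcp_pos: [0.5108, -0.1566, 0.1214]
tool_rot: [0.952, 0.307, 0.0, 0.0]
force: [0.5, 0.2, -0.1]
finger_gap: 0.001
gripper_force: 0.0
```

play_rows(
  rows=[
    [[0,0,0],[0,0,3],1],
    [[0,0,0],[0,0,3],1],
    [[0,0,0],[0,0,3],1],
    [[0,0,0],[0,0,3],1],
    [[0,0,0],[0,0,0],1],
    [[0,0,0],[0,0,0],1],
  ],
)

```text
t: 2.57
tcp_pos: [0.5114, -0.1564, 0.1101]
tool_rot: [0.951, 0.308, 0.001, 0.001]
force: [-0.2, -0.1, 5.0]
finger_gap: -0.001
gripper_force: 2.2
```

play_rows(
  rows=[
    [[0,0,0],[0,0,2.5],1],
    [[0,0,0],[0,0,2.5],1],
    [[0,0,0],[0,0,2.5],1],
    [[0,0,0],[0,0,1],1],
    [[0,0,0],[0,0,0],1],
    [[0,0,0],[0,0,0],1],
  ],
)

```text
t: 3.07
tcp_pos: [0.5117, -0.1565, 0.103]
tool_rot: [0.951, 0.308, 0.001, 0.001]
force: [-1.8, 0.7, 15.8]
finger_gap: 0.001
gripper_force: 7.8
```

play_rows(
  rows=[
    [[0,0,0],[0,0,-5],1],
    [[0,0,0],[0,0,-20],1],
    [[0,0,0],[0,0,-25],1],
    [[0,0,0],[0,0,-10],1],
    [[0,0,0],[0,0,0],1],
    [[0,0,0],[0,0,0],1],
    [[0,0,0],[0,0,0],1],
    [[0,0,0],[0,0,0],1],
  ],
)

```text
t: 3.73
tcp_pos: [0.5098, -0.1555, 0.1595]
tool_rot: [0.951, 0.308, -0.001, -0.001]
force: [0.2, -0.6, 0.1]
finger_gap: -0.004
gripper_force: 0.0
```

```bash
cat > look.py <<'E'
from h import *
import sys
s=sense(); T=rot(s["tool_rot"]); t=s["tcp_pos"]; c,f=cam("wrist"); im,D=snapshot("wrist")
cv2.imwrite(f"pics/{sys.argv[1]}.png",im[:,:,::-1])
P=cloud(c,f,D); im=im.astype(int); l=(P-t)@T*1000
ax=(np.array([.5112,-.1565,0])-t)@T*1000
r=np.hypot(l[...,0]-ax[0],l[...,1]-ax[1])
m=(im.max(2)<70)&(P[...,2]>.06)&(P[...,2]<.12)&(r<55)&(l[...,2]>12)
h=m&(r<10); print("tcp",t.round(4),"top z",np.percentile(P[h][:,2],90) if h.any() else None, h.sum())
for sg in (-1,1):
    w=l[m&(r>32)&(sg*(l[...,1]-ax[1])>0)]
    if len(w): print("wing",sg,len(w),np.median(w,0).round(1),w.min(0).round(1),w.max(0).round(1))
E
python3 look.py w2
```

```text
tcp [ 0.5098 -0.1555  0.1595] top z 0.09803493482320644 526
wing -1 448 [  1.3 -38.6  70.4] [-39.6 -49.1  68.2] [  5.2 -29.4  99.5]
wing 1 349 [ 2.1 41.8 70. ] [-6.  34.1 67.8] [ 5.4 50.  82.9]
```

play_rows(
  rows=[
    [[0,0,0],[14,21.5,0],1],
    [[0,0,0],[14,21.5,0],1],
    [[0,0,0],[0,0,0],1],
    [[0,0,0],[0,0,25],1],
    [[0,0,0],[0,0,25],1],
    [[0,0,0],[0,0,20],1],
    [[0,0,0],[0,0,5],1],
    [[0,0,0],[0,0,0],1],
    [[0,0,0],[0,0,0],1],
  ],
)

```text
t: 4.53
tcp_pos: [0.5584, -0.1744, 0.0857]
tool_rot: [0.951, 0.308, -0.0, -0.0]
force: [-0.4, -0.4, -0.0]
finger_gap: 0.001
gripper_force: 0.0
```

```bash
python3 look.py w3
```

```text
tcp [ 0.5584 -0.1744  0.0857] top z None 0
wing 1 63 [ 7.5 -6.1 24.8] [ 4.6 -8.6 22.8] [10.4 -3.6 25.7]
```

View pics/w3.png

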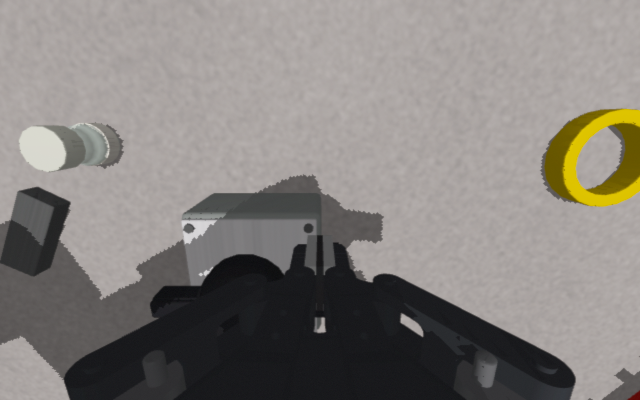

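play_rows(
  rows=[
    [[0,0,0],[-7,0,0],1],
    [[0,0,5],[-3.7,1.7,0],1],
    [[0,0,5],[-3.7,1.7,0],1],
    [[0,0,5],[-3.7,1.7,0],1],
    [[0,0,5],[-3.7,1.7,0],1],
  ],
)

```text
t: 5.0
tcp_pos: [0.5437, -0.1921, 0.0873]
tool_rot: [0.991, 0.136, 0.001, 0.001]
force: [1.1, 1.3, -0.0]
finger_gap: 0.001
gripper_force: 0.7
```

play_rows(
  rows=[
    [[0,0,5],[-3.7,1.7,0],1],
    [[0,0,5],[-3.7,1.7,0],1],
    [[0,0,5],[-3.7,1.7,0],1],
    [[0,0,5],[-3.7,1.7,0],1],
    [[0,0,4],[-3,1.4,0],1],
    [[0,0,0],[0,0,0],1],
    [[0,0,0],[0,0,0],1],
  ],
)

```text
t: 5.58
tcp_pos: [0.5272, -0.2025, 0.0872]
tool_rot: [0.998, -0.07, 0.002, 0.001]
force: [0.3, -0.3, 1.2]
finger_gap: 0.001
gripper_force: 0.6
```

Run:
```python
from h import *
s=sense(); T=rot(s["tool_rot"]); print(s["tcp_pos"],s["force"], ((s["tcp_pos"]-np.array([.5112,-.1565,0]))@T*1000).round(1), np.degrees(np.arctan2(T[1,0],T[0,0])))
im,D=snapshot("side"); c,f=cam("side")
P=cloud(c,f,D); m=np.zeros((400,640),bool); m[155:220,340:390]=1
m&=(np.hypot(P[...,0]-.511,P[...,1]+.1565)<.01); print(m.sum(), P[m][:,2].max() if m.any() else 0)
cv2.imwrite("pics/s4.png",cv2.resize(im[130:240,300:440,::-1],None,fx=5,fy=5))
```

```text
[ 0.52723795 -0.2025343   0.0871774 ] [ 0.27958246 -0.26353491  1.16482589] [ 22.6  43.5 -87. ] -8.071722129655278
26 0.15233495513994577
```

View pics/s4.png

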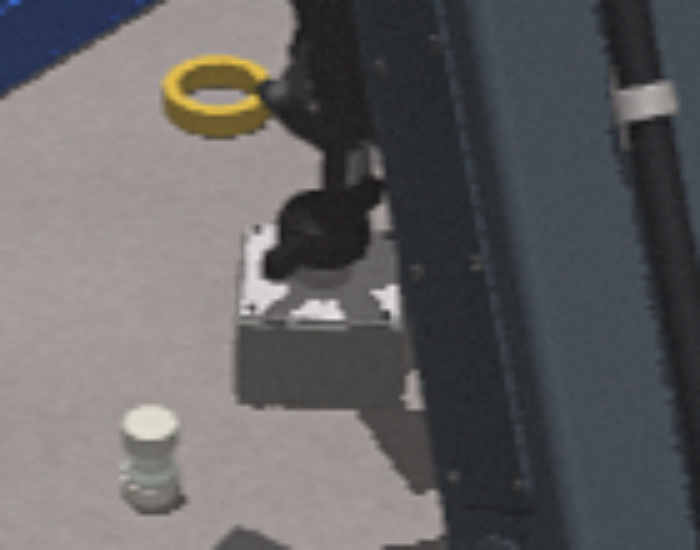

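The fingers are against the far wing, and the near wing, at about (275,262) in the crop, has swung clockwise. I'll push a little further and check head height and angle.

play_rows(
  rows=[
    [[0,0,4],[-4,1.5,0],1],
    [[0,0,3],[-3.5,1,0],1],
    [[0,0,0],[0,0,0],1],
    [[0,0,0],[0,0,0],1],
  ],
)

```text
t: 5.97
tcp_pos: [0.5189, -0.2028, 0.0862]
tool_rot: [0.991, -0.131, 0.0, 0.0]
force: [1.0, 0.1, 0.3]
finger_gap: 0.004
gripper_force: 0.5
```

```bash
cat > st.py <<'E'
from h import *
s=sense(); print(s["t"],s["tcp_pos"],s["force"].round(2))
for n in ("scene","side"):
    im,D=snapshot(n); c,f=cam(n); P=cloud(c,f,D); r=np.hypot(P[...,0]-.511,P[...,1]+.156)
    m=(im.max(2)<75)&(P[...,2]>.06)&(P[...,2]<.12)
    h=P[m&(r<.008)]; w=P[m&(r>.034)&(r<.052)]
    if len(h): print(n,"top",np.median(h[:,2]),len(h))
    a=np.degrees(np.arctan2(w[:,1]+.156,w[:,0]-.511)); print("angles",np.histogram(a,np.arange(-180,181,15)))if len(a) else 0
    a1=a[(a>30)&(a<160)]; print("near wing",np.median(a1),len(a1))
E
python3 st.py
```

```text
5.9667 [ 0.51891256 -0.20277105  0.086153  ] [0.96 0.07 0.34]
scene top 0.10428612646884439 14
angles (array([ 0,  0,  0,  0,  0,  0,  1, 36,  1,  0,  0,  0,  0,  0,  0,  0,  1,
       20,  3,  0,  0,  0,  1,  0]), array([-180, -165, -150, -135, -120, -105,  -90,  -75,  -60,  -45,  -30,
        -15,    0,   15,   30,   45,   60,   75,   90,  105,  120,  135,
        150,  165,  180]))
near wing 80.0652244427944 25
side top 0.10752003497319773 16
angles (array([ 0,  0,  0,  0, 13, 24, 20,  9,  0,  0,  0,  0,  0,  0,  0,  0,  0,
       20, 15,  0,  0,  0,  0,  0]), array([-180, -165, -150, -135, -120, -105,  -90,  -75,  -60,  -45,  -30,
        -15,    0,   15,   30,   45,   60,   75,   90,  105,  120,  135,
        150,  165,  180]))
near wing 89.17086794068831 35
```

The head is up at about 106 mm and turned about 42°, so the latch has let go. I'll retreat along the arc so the head turns back to rest.

play_rows(
  rows=[
    [[0,0,-5],[3.9,-1.7,0],1],
    [[0,0,-5],[3.9,-1.7,0],1],
    [[0,0,-5],[3.9,-1.7,0],1],
    [[0,0,-5],[3.9,-1.7,0],1],
    [[0,0,-5],[3.9,-1.7,0],1],
    [[0,0,-5],[3.9,-1.7,0],1],
    [[0,0,-5],[3.9,-1.7,0],1],
    [[0,0,-5],[3.9,-1.7,0],1],
    [[0,0,-5],[3.9,-1.7,0],1],
    [[0,0,-5],[3.9,-1.7,0],1],
    [[0,0,0],[8,0,0],1],
    [[0,0,0],[4,0,0],1],
  ],
)

```text
t: 7.07
tcp_pos: [0.5642, -0.1737, 0.0856]
tool_rot: [0.954, 0.299, -0.0, -0.0]
force: [0.8, 0.2, 0.3]
finger_gap: -0.001
gripper_force: 0.0
```

play_rows(
  rows=[
    [[0,0,0],[0,0,0],1],
    [[0,0,0],[0,0,-20],1],
    [[0,0,0],[0,0,-30],1],
    [[0,0,0],[0,0,-30],1],
    [[0,0,0],[0,0,-30],1],
    [[0,0,0],[0,0,0],1],
    [[0,0,0],[0,0,0],1],
    [[0,0,0],[0,0,0],1],
  ],
)

```text
t: 7.73
tcp_pos: [0.5632, -0.1744, 0.1955]
tool_rot: [0.954, 0.299, -0.0, -0.0]
force: [-0.4, -0.9, -0.5]
finger_gap: 0.002
gripper_force: 0.0
```

```bash
python3 st.py
python3 - <<'E'
from h import *
im,D=snapshot("scene"); cv2.imwrite("pics/s5.png",im[:,:,::-1])
a=np.load("scene0.npz")["im"].astype(int); d=np.abs(a-im).max(2)>60
print("changed px near bystanders",{k:int(d[v-20:v+20,u-25:u+25].sum()) for k,(u,v) in dict(meter=(392,245),gauge=(445,202),block=(322,167),vial=(320,186),cleaner=(327,247),tape=(214,248),driver=(200,182),run=(393,192),stop=(271,180)).items()})
E
```

```text
7.7333 [ 0.56320276 -0.17437529  0.19547008] [-0.35 -0.86 -0.48]
scene top 0.10556566353873176 18
angles (array([ 0,  0,  0,  1,  2,  2,  1,  3, 22,  2,  0,  1,  0,  0,  1,  0,  0,
        0,  0, 10, 19,  0,  0,  0]), array([-180, -165, -150, -135, -120, -105,  -90,  -75,  -60,  -45,  -30,
        -15,    0,   15,   30,   45,   60,   75,   90,  105,  120,  135,
        150,  165,  180]))
near wing 121.82324665475167 30
side top 0.10732797505897818 15
angles (array([ 0,  0,  0,  0,  0,  2,  0,  4,  6,  0,  0,  1,  0,  0,  0,  0,  0,
        1,  0,  2, 26,  0,  0,  0]), array([-180, -165, -150, -135, -120, -105,  -90,  -75,  -60,  -45,  -30,
        -15,    0,   15,   30,   45,   60,   75,   90,  105,  120,  135,
        150,  165,  180]))
near wing 126.05132568939534 29
changed px near bystanders {'meter': 0, 'gauge': 0, 'block': 239, 'vial': 23, 'cleaner': 0, 'tape': 0, 'driver': 0, 'run': 0, 'stop': 813}
```

View pics/s5.png

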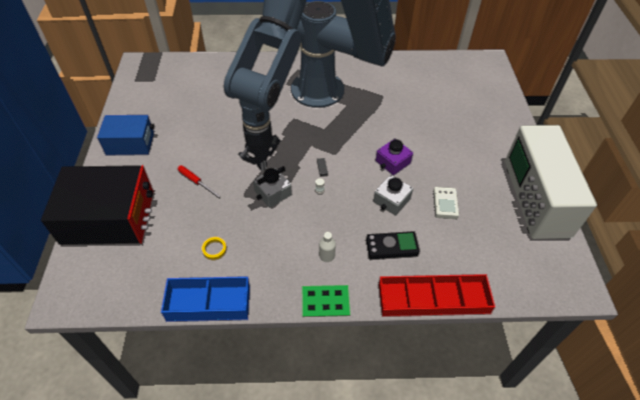

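The stop is up with its wings back at about 125°. The bystanders are in place: the changes near the test block and vial are only the arm's shadow. The arm is clear.

```bash
python3 -c "
from station import *
print(sign_off())"
```

```text
the job is handed in; nothing more can be done
None
```

The stop was pressed until it latched, stayed in by itself, and was freed by pushing one wing clockwise; the last images show it fully up and turned back, the plain button and bystanders unmoved, and the arm clear, and the job is handed in (no verdict was returned).

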